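# Pry the retaining ring off a pump rotor shaft

## Robot

A 6-joint arm with a two-finger parallel gripper is mounted at the origin on a cart in front of the work surface, level with it; the furniture and walls round the work are solid. World frame = base frame: x ahead of the robot, y to its left, z up, the work surface at z = 0. Lengths are in m, angles in rad, forces in N, time in s.
With the tool pointing down it reaches from about 0.25 to 0.725 m from the base axis. Payload 4 kg.
Tool frame: the origin (TCP) lies midway between the tips of the shut fingers; the grasp point (between the pads) lies 19 mm behind it; x points along the fingers, y is the direction in which the jaws open and shut, and the axes are right-handed (so a half turn about x gives the same grasp; the last joint's range is limited). The gripper opens to 85 mm and grips with 20 to 120 N. Pads are 22 mm wide; open, the fingers measure 114 mm over their backs; the gripper's body (76 mm by 85 mm) begins 54 mm behind the grasp point. The pads swing forward as they close: fully open they stand 13 mm farther back than shut.
Start: joints at [-1.236, 0.241, 0.005, 1.335, 0, 1.571], TCP at [0.164, -0.472, 0.231] pointing down, gripper open.
Joint ranges: [-2.72, 2.72], [-1.05, 1.87], [-1.09, 1.28], [-1.99, 2.15], [-1.42, 1.44], [-3.14, 3.14]. Speed limits (rad/s): [2.79, 2.79, 3.14, 3.14, 3.14, 3.14].

## Interface

Orientations are given as a unit quaternion [x, y, z, w].
In Python, from workcell import * gives the robot as it stands.
- The arm moves only by the tool play_rows, never from a script. Its argument "plan" is a list of rows, each a list of 7 numbers: the shift along the tool's x, y, z in mm, then the turn, a rotation vector about the tool's x, y, z in rad, then the closure, from -1 (fully open) to 1 (shut). In form: [[x, y, z, rx, ry, rz, grip], ...]. A call has 1 to 20 rows; each row shifts and turns the commanded pose from where the row before left it, along the tool's axes as they then stand; what a row does not reach is not made up. A row lasts 1/12 s, in which the tool goes at most 41.7 mm and 7.16 degrees, less where a joint would pass 70% of its speed; a pose out of reach is approached as far as the arm can. A call with a gripper value outside its range is refused whole. The fingers move at their own pace and stop on an object; the grip force is fixed at half the most. Time passes only in rows, so rows that do not move let the fingers close. It gives the time, the measured TCP pose, the force and the opening at its end, in the units of the state.
- get_obs(): the state, without advancing time (a new reading comes with each control period).
- camera(name): name is "scene" or "top" or "wrist"; returns a dict with "frame" (480x640x3 uint8, red, green, blue), "depth" (480x640 float32, m along the optical axis (not along the pixel's ray), 0 where there is no reading), "fx", "fy", "cx", "cy" (pixels), "camera_from_world" (4x4, takes a point from world to camera coordinates). Camera axes: x right, y up, looking along -z (the intrinsics and any distortion apply to the point x, -y, -z); pixel columns grow to the right and rows downward; lengths in m; the calibration is good to about 2 mm. A picture is of the moment at which its call begins.
- job_done(): hands the job in, once; it reports no verdict.
Trained networks look in a picture, given as the dict that the camera call returned (one of the last four; its "shot" number tells which), for a name from the list of things; names that differ only in an ending like _2 or _b are one class to them, and where a whole thing is asked for, a point or a joint stands for the part that bears it (a point fixed in the world has none). Each returns a list of dicts, best first, with "confidence" (0 to 1); they miss things now and then, are a little off and sometimes report something else, mostly with a low value. They report only what shows in the picture. A call takes as long as a camera call.
- search_frame(thing, picture): "centre" ([x, y, z] in m, in world coordinates, good to about 4 mm: the middle of the surface that is visible of it).
- pinpoint(thing, picture): "centre" ([x, y, z] in m, in world coordinates, good to about 4 mm: a listed point, or the origin of a listed thing).
The state is a dict: "clock": time; "joint_pos": joint angles; "joint_vel": joint speeds; "tau": joint torques, N m; "eef_pos": TCP position; "tool_rot": TCP orientation; "ft_force": force on the tool from outside, world axes, zero at the start; "ft_torque": the same for the moment, N m; "grip_width": finger opening in m.
Only numpy, scipy, OpenCV 4.12 (cv2) and the standard library are available. Lean on these libraries where they do the work, as an engineer would, in place of code of your own. Each camera call takes 0.05 s, during which the arm holds its last target. There are 200 camera calls.

## Task

The rotor of the peristaltic pump has to come off for cleaning, so its sprung retaining ring must go first. Take the hooked pick out of its case by the slim front grip, lay it down on the free bench and take it again by its thick handle, then drop the hook inside the back of the ring and pull the ring out of its shaft groove with the pick, without touching the ring with the fingers while it is still in the groove. Finally lay the pick down on the bench, put the loose ring in the white dish and leave the other things on the bench where they are.

Things in the scene. Friction and masses are not known exactly. Their poses are not given: they have to be found in the camera images.
- pick: Hooked pick, loose, 55 g, 167 mm long. +x runs from handle to hook, +z up; origin under the handle's middle. Dark green flat-sided handle 80 long, 18 wide, 20 mm high; then a slim dark steel front grip 40 long, 9 x 9 mm; then a bare shank 5 thick, 45 mm long, ending in the hook: a prong 3.2 mm thick bent straight down (-z). It lies steadily on the handle's flat underside, hook down.
- pick_front (a point): Middle of the pick's slim front grip (9 mm wide), 60 mm in front of the handle's middle, on the pick's centre line, which runs 10 mm above the handle's underside. Axes as the pick's.
- pick_handle (a point): Middle of the pick's thick handle (18 mm wide), half-way up its 20 mm. Axes as the pick's. The strip of bench along its front edge between case and pump (x about 0.45 m) is free, with room to lay the pick down.
- pick_tip (a point): Lower end of the pick's hook prong, 125 mm in front of the handle's middle and 9.3 mm below the centre line (0.7 mm above the handle's underside). Axes as the pick's.
- case_pocket (a point): Tool case, fixed, 196 x 104 mm, 25 mm high; this point: where the handle's middle lies at the start, 13 mm above the bench; +x along the stored pick to its hook. Dark foam hugs handle (2 mm free each side, flush on top) and shank, so only the front grip can be taken: in an open well across the whole case, 44 to 84 mm in front of this point, floor 3 mm above the bench. Lift the pick straight up.
- shaft (a point): Pump, fixed, light grey, rotor facing up in a dark housing with walls to 100 mm above the bench. This point: rotor shaft axis at the seated ring's mid height, 82 mm above the bench; -x to the tube port, +z up. Rotor's flat top: 78 mm high, 46 mm radius; on it a brass washer 11 mm in radius, 1.5 thick; groove core 8 mm in radius, groove 6.5 mm high; shaft head 10 mm in radius, top 95 mm high.
- port (a point): Middle of the tube port, 73 mm from the shaft towards the pump's -x, at the housing's top, 100 mm above the bench; axes as the shaft's. A notch 28 mm wide, open above and down to below the rotor, in the front wall, 10 mm thick. It takes the pick's shank, not fingers: hold the pick by its thick handle, outside. In front the casing goes 35 mm further out, 58 mm high. Side walls 60 mm off the axis.
- ring_center (a point): Centre of the sprung retaining ring (E type, loose, 60 g), half-way up its 5 mm: dark steel, outer radius 22.5, rim 4 mm wide, mouth open to its +x, closed back at -x, which faces the port within 6 degrees; four prongs reach in to the core. Pulled to its -x by about 8 N the arms spread and it snaps out. Loose, it is gripped across its arms along y, 45 mm wide (arms do not close beyond rest).
- ring_back (a point): Middle of the gap where the hook goes in from above: 14.25 mm from the ring's centre towards its -x, at mid thickness. The gap lies between shaft head (10 mm from the axis) and rim (18.5 mm), 12 mm across; the hook must reach 2.5 mm below this point (the rotor's top lies 4 mm below). Pulled about 30 mm to -x, the ring is clear of the shaft and lies on the rotor's flat top. Axes as the ring's.
- dish_floor (a point): Middle of the inner floor, 4 mm above the bench, of the shallow white porcelain dish: 100 mm outer and 92 mm inner diameter, rim 15 mm above the bench.
- ring: The retaining ring; origin at the underside of its centre, axes as above.
- dish: The white dish, loose, 90 g; origin at the centre of its underside, +z up.
- timer: Grey bench timer, 58 x 64 x 20 mm, loose: to be left alone. Origin at the centre of its underside. It stands before the tall instrument, whose face is at about x = 0.58 m, from y = 0.05 m to the right.
- reagent_1: Small white reagent bottle with a blue cap, 43 mm thick, 95 mm high, loose: to be left alone. Origin at the centre of its underside.
- dropper_1: Small brown dropper bottle, 33 mm thick, 88 mm high, loose: to be left alone. Origin at the centre of its underside.
- wash_bottle: Wash bottle with a bent jet, 242 mm high, loose: to be left alone. Origin at the centre of its underside.

How it is judged:
On the way, in this order (a step that is already met when the one before it is completed fails the run):
1. the pick lies out of its case on the bench, let go (horizontal distance between pick_handle and case_pocket above 0.08 m and height (world z) of each of pick_handle, pick_tip below 0.025 m and contact force between the fingers and pick below 0.1 N and linear speed of pick below 0.03 m/s), for 0.1 s.
2. the ring is out of its groove, clear of the shaft (horizontal distance between ring_center and shaft above 0.019 m), for 0.1 s.
At the end, for the whole second after the job is handed in: The ring lies at rest inside the white dish (its centre within 32 mm of the dish's middle and under 14 mm above the dish's underside), the dish stands upright on the bench, and the pick lies at rest flat on the bench or back in its case (handle middle and hook under 25 mm high) (horizontal distance between ring_center and dish_floor below 0.032 m and z of ring_center in the frame of dish between 0.002 and 0.014 m and angle between dish's own z axis and vertical below 0.1 rad and height (world z) of dish below 0.008 m and height (world z) of pick_handle between 0 and 0.025 m and height (world z) of pick_tip below 0.025 m and linear speed of each of ring, pick below 0.02 m/s); the robot touches nothing.
It fails at once if fingers or arm touch the ring while it is in its groove (horizontal distance between ring_center and shaft below 0.016 m and contact force between any of the fingers, the arm and ring above 0.5 N).
It fails at once if a bystander is pushed away or knocked over (distance of any of timer, reagent_1, dropper_1, wash_bottle from where it was at the start of the episode above 0.03 m).
It also fails if it takes over 70 s, if anything falls off the work surface, if the arm or the gripper's body presses on something with over 40 N, if the wrist force passes 120 N, or if a joint passes its speed limit or range.

## Working session

There is one attempt and no reset: what is moved stays moved. The work goes in short steps, Python scripts to look and compute and a tool call to move; the robot and the scene stay as the last step left them, time stands still between calls to the robot, and variables do not carry over. Pictures are saved under pics/ and viewed, about 8 in all and at most 12, crops included, and the job is handed in when it is done.

Besides the shell and the picture viewer there is one more tool, called after "Emit:" in YAML: its name, and indented under it one key for each argument. play_rows: Moves the arm, as the interface text tells. Its arguments: {"type":"object","properties":{"plan":{"type":"array","items":{"type":"array","items":{"type":"number"}}}},"required":["plan"]}

```bash
ls; mkdir -p pics; cat > h.py <<'E'
from workcell import *
import numpy as np, cv2
def save(c,name,crop=None,scale=1):
    f=c["frame"][:,:,::-1]
    if crop: f=f[crop[1]:crop[3],crop[0]:crop[2]]
    cv2.imwrite("pics/"+name,cv2.resize(f,None,fx=scale,fy=scale,interpolation=cv2.INTER_CUBIC))
def world(c,u,v,d=None):
    d=c["depth"][int(v),int(u)] if d is None else d
    p=np.array([(u-c["cx"])/c["fx"]*d,-(v-c["cy"])/c["fy"]*d,-d,1])
    return (np.linalg.inv(c["camera_from_world"])@p)[:3]
def onplane(c,u,v,z):
    a=world(c,u,v,0.0); b=world(c,u,v,1.0); return a+(b-a)*(z-a[2])/(b[2]-a[2])
def pix(c,p):
    q=c["camera_from_world"]@np.r_[p,1]; return c["cx"]+c["fx"]*q[0]/-q[2], c["cy"]+c["fy"]*q[1]/q[2]
E
python3 - <<'E'
from h import *
o=get_obs(); print(o)
cs={}
for n in ("top","scene"):
    c=camera(n); save(c,n+"0.png"); cs[n]=c
    print(n,c["fx"],c["fy"],[k for k in c],np.linalg.inv(c["camera_from_world"])[:3,3])
for n,c in cs.items():
    for t in "pick_front pick_handle pick_tip case_pocket shaft port ring_center ring_back dish_floor timer reagent_1 dropper_1 wash_bottle".split():
        r=pinpoint(t,c)[:2]
        print(n,t,[(np.round(x["centre"],4).tolist(),round(x["confidence"],2)) for x in r])
E
```

```text
pics
{'clock': 0.0, 'joint_pos': array([-1.23599652e+00,  2.41386054e-01,  3.70623621e-03,  1.33519547e+00,
        2.59166151e-05,  1.57078601e+00]), 'joint_vel': array([-0.00041763,  0.0012567 , -0.00101431,  0.0013997 , -0.00116542,
       -0.00012865]), 'tau': array([ 9.46628120e-05, -3.72314751e+01,  2.52410531e+01,  1.69484789e-02,
        1.19248384e-04,  3.30832599e-06]), 'eef_pos': array([ 0.16408747, -0.47163182,  0.23041954]), 'tool_rot': array([-0.69710795, -0.11854734,  0.69733481, -0.11709479]), 'ft_force': array([-0.97134615,  0.09068364,  0.05692331]), 'ft_torque': array([ 0.02424032, -0.01841268, -0.02900114]), 'grip_width': 0.08566787653636192}
top 447.03915074561814 447.03915074561814 ['frame', 'depth', 'fx', 'fy', 'cx', 'cy', 'camera_from_world', 'shot'] [ 0.42953938 -0.02902087  1.14556442]
scene 548.4832731209129 548.4832731209129 ['frame', 'depth', 'fx', 'fy', 'cx', 'cy', 'camera_from_world', 'shot'] [-0.71465123 -0.85290446  0.95910609]
top pick_front [([0.4346, -0.1807, 0.0138], 0.64)]
top pick_handle [([0.4354, -0.1811, 0.0108], 0.73), ([0.4331, -0.2365, 0.0
[... 725 characters left out ...]
 pick_front [([0.4353, -0.1799, 0.0155], 0.69), ([0.4408, -0.4324, 0.0006], 0.26)]
scene pick_handle [([0.5596, 0.2467, 0.0826], 0.65), ([0.437, -0.2447, 0.0128], 0.58)]
scene pick_tip []
scene case_pocket []
scene shaft [([0.434, -0.1808, 0.0112], 0.67), ([0.5574, 0.2446, 0.0814], 0.66)]
scene port [([0.5123, 0.1849, 0.1047], 0.58)]
scene ring_center [([0.5604, 0.2463, 0.0833], 0.51)]
scene ring_back [([0.5484, 0.2334, 0.0818], 0.58)]
scene dish_floor []
scene timer [([0.5575, -0.0246, -0.0003], 0.81), ([0.514, -0.4697, -0.0006], 0.21)]
scene reagent_1 [([0.5578, 0.2414, 0.0806], 0.4)]
scene dropper_1 [([0.514, -0.4726, -0.0003], 0.69)]
scene wash_bottle [([0.4367, -0.4299, -0.0017], 0.75)]
```

View pics/top0.png

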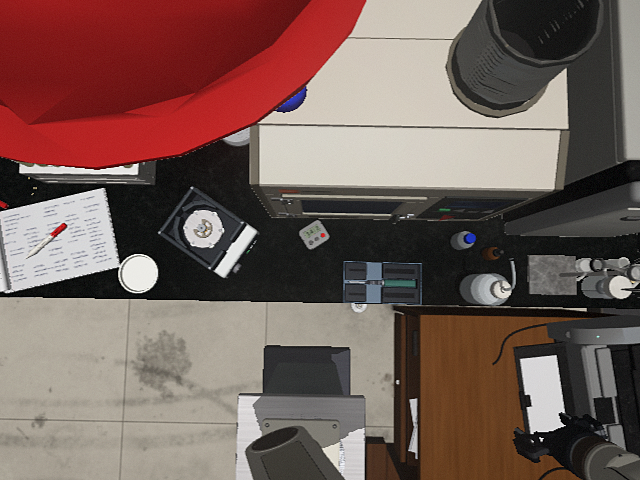

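View pics/scene0.png

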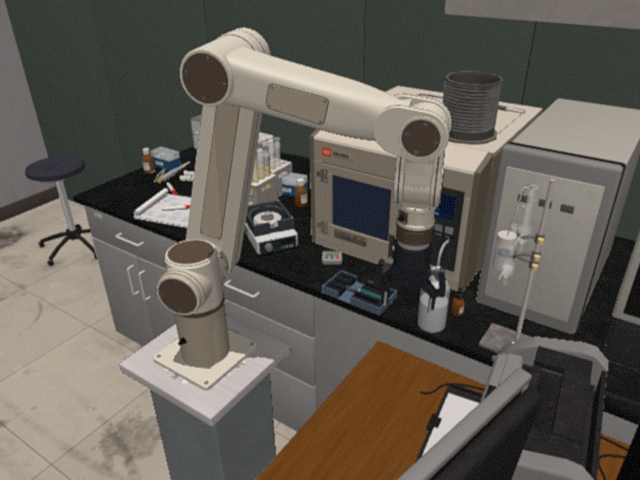

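The top picture shows the case at about (383,283) with the hook pointing left (+y). The pump is at (205,230) with its port toward lower right (235,265), and the dish is at (138,273). The scene view agrees. Next I work out the move to above the pick.

```bash
cat >> h.py <<'E'
from scipy.spatial.transform import Rotation as R
def to(p=None,yaw=None):
    """print remaining shift (tool axes, mm, after the turn) and turn about tool x; yaw= world heading of tool y (mod pi)"""
    o=get_obs(); r=R.from_quat(o["tool_rot"]); M=r.as_matrix()
    cur=np.arctan2(M[1,1],M[0,1])
    print("t %.2f"%o["clock"],"eef",np.round(o["eef_pos"],4),"toolx",np.round(M[:,0],3),"toolz",np.round(M[:,2],3),"yaw_y %.4f"%cur,"j6 %.2f"%o["joint_pos"][5],"w %.4f"%o["grip_width"],"F",np.round(o["ft_force"],1))
    dx=0
    if yaw is not None:
        d=(yaw-cur+np.pi/2)%np.pi-np.pi/2
        dx=-d; print("turn about tool x %.4f (other %.4f)"%(dx,dx-np.sign(dx)*np.pi))
    if p is not None:
        s=(R.from_matrix(M)*R.from_rotvec([dx,0,0])).inv().apply(np.array(p)-o["eef_pos"])*1000
        print("shift tool mm after turn",np.round(s,1), "before turn",np.round(r.inv().apply(np.array(p)-o["eef_pos"])*1000,1))
E
python3 - <<'E'
from h import *
c=camera("top")
for u,v in [(300,298),(200,298),(345,262),(345,302),(421,302),(421,264)]: print(u,v,world(c,u,v))
to([0.43,-0.19,0.27],0.0)
M=c["camera_from_world"]; print(np.round(M,3))
E
```

```text
300 298 [0.39314355 0.00761626 0.00226445]
200 298 [ 0.38831706  0.26291024 -0.00232401]
345 262 [ 0.4855332  -0.10396785  0.02618583]
345 302 [ 0.38602003 -0.10529418  0.02457409]
421 302 [ 0.38959637 -0.29365531  0.02753605]
421 264 [ 0.48415051 -0.29499567  0.02293252]
t 1.45 eef [ 0.1643 -0.4723  0.2313] toolx [ 0. -0. -1.] toolz [-0.944 -0.329 -0.   ] yaw_y -1.2359 j6 1.57 w 0.0853 F [-0.3 -0.6 -0.2]
turn about tool x -1.2359 (other 1.9056)
shift tool mm after turn [ -38.7  265.7 -282.2] before turn [ -38.7 -179.3 -343.7]
[[ 1.800e-02 -1.000e+00 -1.000e-03 -3.500e-02]
 [ 9.960e-01  1.800e-02  8.800e-02 -5.280e-01]
 [-8.800e-02 -3.000e-03  9.960e-01 -1.104e+00]
 [ 0.000e+00  0.000e+00  0.000e+00  1.000e+00]]
```

Emit:
play_rows:
  plan:
    - [-4,0,0,-0.1236,0,0,-1]
    - [-4,0,0,-0.1236,0,0,-1]
    - [-4,0,0,-0.1236,0,0,-1]
    - [-4,0,0,-0.1236,0,0,-1]
    - [-4,0,0,-0.1236,0,0,-1]
    - [-4,0,0,-0.1236,0,0,-1]
    - [-4,0,0,-0.1236,0,0,-1]
    - [-4,0,0,-0.1236,0,0,-1]
    - [-4,0,0,-0.1236,0,0,-1]
    - [-4,0,0,-0.1236,0,0,-1]
    - [0,27,-28,0,0,0,-1]
    - [0,27,-28,0,0,0,-1]
    - [0,27,-28,0,0,0,-1]
    - [0,27,-28,0,0,0,-1]
    - [0,27,-28,0,0,0,-1]
    - [0,27,-28,0,0,0,-1]
    - [0,27,-28,0,0,0,-1]
    - [0,27,-28,0,0,0,-1]
    - [0,27,-28,0,0,0,-1]
    - [0,27,-28,0,0,0,-1]

```text
clock: 3.12
eef_pos: [0.4354, -0.1906, 0.2716]
tool_rot: [0.5, 0.5, -0.5, 0.5]
ft_force: [1.2, -0.7, 0.1]
grip_width: 0.0853
```

```bash
python3 - <<'E'
from h import *
c=camera("wrist"); save(c,"w1.png")
for t in "pick_front pick_handle pick_tip case_pocket".split():
    print(t,[(np.round(x["centre"],4).tolist(),round(x["confidence"],2)) for x in pinpoint(t,c)[:2]])
    
to([0.434,-0.180,0.15],0.0)
print(np.linalg.inv(c["camera_from_world"])[:3])
E
```

```text
pick_front [([0.4379, -0.1792, 0.0111], 0.89)]
pick_handle [([0.4356, -0.2392, 0.0121], 0.88)]
pick_tip [([0.4395, -0.1197, 0.0022], 0.89), ([0.5449, -0.3921, -0.0078], 0.17)]
case_pocket [([0.433, -0.2386, 0.0132], 0.84)]
t 3.37 eef [ 0.4341 -0.1922  0.2712] toolx [-0.001 -0.    -1.   ] toolz [ 0.001 -1.     0.   ] yaw_y 0.0008 j6 1.15 w 0.0855 F [ 0.   0.4 -0.1]
turn about tool x 0.0008 (other -3.1408)
shift tool mm after turn [121.2   0.  -12.2] before turn [ 1.212e+02  1.000e-01 -1.220e+01]
[[ 9.99999887e-01 -3.52891151e-04  3.19419245e-04  4.36181820e-01]
 [ 2.43829413e-04  9.56123601e-01  2.92963478e-01 -1.16631935e-01]
 [-4.08788498e-04 -2.92963367e-01  9.56123579e-01  4.14538990e-01]]
```

View pics/w1.png

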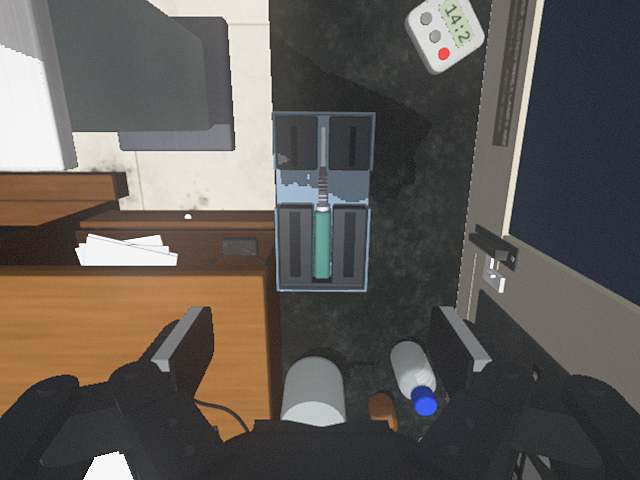

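The wrist picture shows the pick: green handle at (322,243), front grip at (323,188), shank near (324,145). I'll measure its axis.

```bash
python3 - <<'E'
from h import *
c=camera("wrist"); f=c["frame"].astype(int)
m=(f[:,:,1]-f[:,:,0]>25)&(f[:,:,1]-f[:,:,2]>3); m[:200]=0;m[290:]=0;m[:,:300]=0;m[:,345:]=0
v,u=np.nonzero(m); print(u.min(),u.max(),v.min(),v.max())
for a,b in((v.min(),v.min()+15),(v.max()-15,v.max())):
    s=(v>=a)&(v<=b); print(onplane(c,u[s].mean(),v[s].mean(),0.023))
print("front edge",onplane(c,322,v.min(),.023),"back",onplane(c,322,v.max(),.023))
for r in (130,145,172,180,190,200): 
    print(r,f[r,308:340].sum(1)//3)
E
```

```text
316 331 210 277
[ 0.43739221 -0.21050172  0.023     ]
[ 0.43681521 -0.27048625  0.023     ]
front edge [ 0.43559195 -0.2019543   0.023     ] back [ 0.43573658 -0.2799722   0.023     ]
130 [ 67  62  66  66  65  67  63  60  65  63  48  93 113 109 115 139 149 152
 142 116 109 112  84  51  61  58  55  62  63  56  64  56]
145 [ 65  61  68  63  63  68  66  65  63  62  57  98 114 102 126 143 149 151
 142 118 105 111  82  51  61  61  60  62  60  60  54  61]
172 [113 108 109 109 113 111 113 109 109 111 110 113  94  82  79  84  79  84
  77  75  86 101 110 107 111 106 111 108 107 106 107 107]
180 [108 112 110 106 114 111 111 109 111 112 115 109 118 118 115 113 111 111
 109 111 103 106 107 106 107 108 110 110 107 110 109 106]
190 [183 180 176 177 182 178 183 180 180 185 184 160 129 129 130 130 129 125
 130 134 114 107 109 106 108 108 107 111 106 106 109 107]
200 [147 144 141 144 144 137 168 185 179 180 183 159 115 113 121 117 120 118
 121 105  94 138 179 183 180 177 176 177 181 182 182 188]
```

Emit:
play_rows:
  plan:
    - [20,3,-14,0,0,0,0.1]
    - [40,0,0,0,0,0,0.1]
    - [40,0,0,0,0,0,0.1]
    - [40,0,0,0,0,0,0.1]
    - [40,0,0,0,0,0,0.1]
    - [15,0,0,0,0,0,0.1]
    - [15,0,0,0,0,0,0.1]
    - [0,0,0,0,0,0,0.1]

```text
clock: 4.08
eef_pos: [0.4337, -0.1787, 0.0583]
tool_rot: [-0.5, -0.501, 0.502, -0.497]
ft_force: [-1.2, 0.7, 0.5]
grip_width: 0.0384
```

```bash
python3 - <<'E'
from h import *
to([0.437,-0.178,0.0065],0.0)
c=camera("wrist"); save(c,"w2.png")
for t in "pick_front pick_handle pick_tip".split():
    print(t,[(np.round(x["centre"],4).tolist(),round(x["confidence"],2)) for x in pinpoint(t,c)[:2]])
E
```

```text
t 4.08 eef [ 0.4337 -0.1787  0.0583] toolx [-0.006  0.002 -1.   ] toolz [-0.003 -1.    -0.002] yaw_y -0.0034 j6 1.18 w 0.0384 F [-1.2  0.7  0.5]
turn about tool x -0.0034 (other 3.1382)
shift tool mm after turn [51.8  3.7 -0.6] before turn [51.8  3.7 -0.6]
pick_front [([0.4367, -0.1803, 0.0079], 0.97)]
pick_handle [([0.4361, -0.2413, 0.0151], 0.94)]
pick_tip [([0.4336, -0.1163, 0.002], 0.56)]
```

View pics/w2.png

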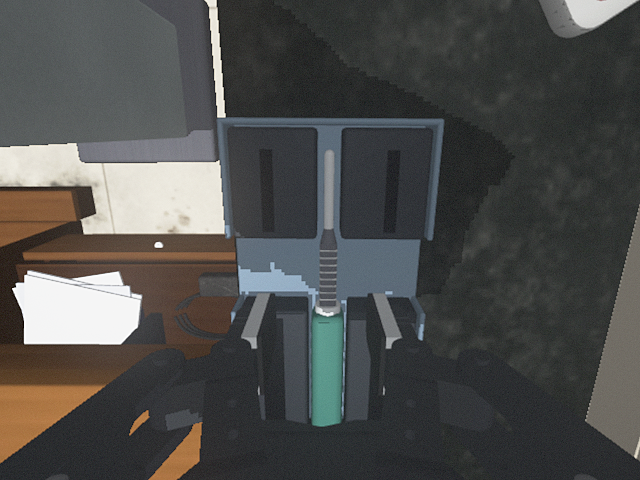

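The pick is centred at column 328 and the fingers straddle about column 320, which matches a +3.5 mm correction. The well at rows 240–300 is clear, so I descend and grip.

Emit:
play_rows:
  plan:
    - [0,3.5,-1.5,-0.003,0,0,0.1]
    - [15,0,0,0,0,0,0.1]
    - [15,0,0,0,0,0,0.1]
    - [12,0,0,0,0,0,0.1]
    - [9,0,0,0,0,0,0.1]
    - [0,0,0,0,0,0,0.1]
    - [0,0,0,0,0,0,0.1]

```text
clock: 4.87
eef_pos: [0.4411, -0.1767, 0.0106]
tool_rot: [0.499, 0.501, -0.499, 0.501]
ft_force: [0.2, -0.6, 0.3]
grip_width: 0.0382
```

```bash
python3 - <<'E'
from h import *
to([0.437,-0.177,0.0065],0.0)
E
```

```text
t 4.87 eef [ 0.4411 -0.1767  0.0106] toolx [ 0. -0. -1.] toolz [ 0.003 -1.     0.   ] yaw_y 0.0032 j6 1.19 w 0.0382 F [ 0.2 -0.6  0.3]
turn about tool x 0.0032 (other -3.1384)
shift tool mm after turn [ 4.1 -4.1  0.3] before turn [ 4.1 -4.1  0.3]
```

Emit:
play_rows:
  plan:
    - [4,-4,0,0,0,0,0.1]
    - [0,0,0,0,0,0,0.1]
    - [0,0,0,0,0,0,0.5]
    - [0,0,0,0,0,0,1]
    - [0,0,0,0,0,0,1]
    - [0,0,0,0,0,0,1]
    - [0,0,0,0,0,0,1]
    - [0,0,0,0,0,0,1]
    - [0,0,0,0,0,0,1]

```text
clock: 5.62
eef_pos: [0.4371, -0.1769, 0.0067]
tool_rot: [0.499, 0.5, -0.499, 0.501]
ft_force: [-0.5, 0.1, 5.4]
grip_width: 0.0065
```

```bash
python3 - <<'E'
from h import *
to([0.437,-0.177,0.0065],0.0)
E
```

```text
t 5.62 eef [ 0.4371 -0.1769  0.0067] toolx [ 0.001 -0.    -1.   ] toolz [ 0.003 -1.     0.   ] yaw_y 0.0030 j6 1.18 w 0.0065 F [-0.5  0.1  5.4]
turn about tool x 0.0030 (other -3.1385)
shift tool mm after turn [ 0.2 -0.1  0.1] before turn [ 0.2 -0.1  0.1]
```

Emit:
play_rows:
  plan:
    - [-3,0,0,0,0,0,1]
    - [-6,0,0,0,0,0,1]
    - [-10,0,0,0,0,0,1]
    - [-10,0,0,0,0,0,1]
    - [-15,0,0,0,0,0,1]
    - [-15,0,0,0,0,0,1]
    - [-20,0,0,0,0,0,1]
    - [-15,0,0,0,0,0,1]
    - [0,0,0,0,0,0,1]
    - [0,0,0,0,0,0,1]

```text
clock: 6.45
eef_pos: [0.4373, -0.177, 0.1008]
tool_rot: [0.5, 0.5, -0.499, 0.501]
ft_force: [-0.3, -0.5, 0.0]
grip_width: 0.0072
```

```bash
python3 - <<'E'
from h import *
to([0.437,-0.03,0.10],0.0)
c=camera("wrist"); save(c,"w3.png")
for t in "pick_front pick_handle pick_tip".split():
    print(t,[(np.round(x["centre"],4).tolist(),round(x["confidence"],2)) for x in pinpoint(t,c)[:2]])
E
```

```text
t 6.45 eef [ 0.4373 -0.177   0.1008] toolx [ 0.002 -0.001 -1.   ] toolz [ 0.003 -1.     0.001] yaw_y 0.0030 j6 1.18 w 0.0072 F [-0.3 -0.5  0. ]
turn about tool x 0.0030 (other -3.1386)
shift tool mm after turn [   0.7   -0.3 -147. ] before turn [ 7.00e-01  1.00e-01 -1.47e+02]
pick_front [([0.4344, -0.18, 0.1029], 0.81)]
pick_handle []
pick_tip [([0.4391, -0.1159, 0.0944], 0.84)]
```

View pics/w3.png

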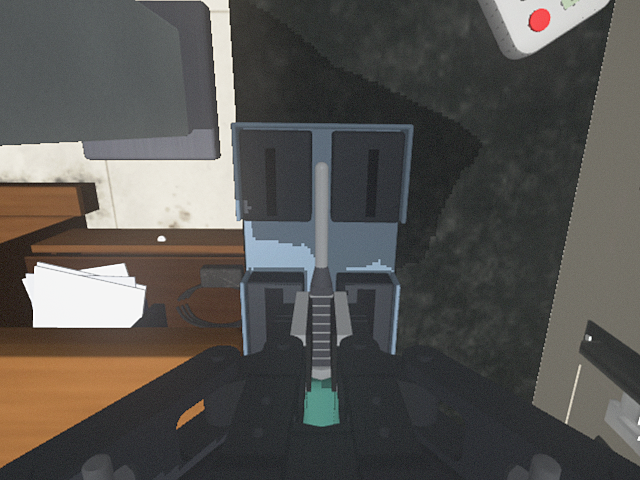

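The pick is held level in the pads at (320,335) and clear of the case. Now I carry it +y and lay it down.

Emit:
play_rows:
  plan:
    - [0,1,-30,-0.003,0,0,1]
    - [0,1,-36,0,0,0,1]
    - [0,1,-36,0,0,0,1]
    - [0,0,-36,0,0,0,1]
    - [0,0,-36,0,0,0,1]
    - [0,0,-36,0,0,0,1]
    - [20,0,0,0,0,0,1]
    - [25,0,0,0,0,0,1]
    - [20,0,0,0,0,0,1]
    - [15,0,0,0,0,0,1]
    - [8,0,0,0,0,0,1]
    - [0,0,0,0,0,0,1]
    - [0,0,0,0,0,0,1]

```text
clock: 7.73
eef_pos: [0.4381, 0.0332, 0.0119]
tool_rot: [0.498, 0.502, -0.499, 0.501]
ft_force: [0.1, 0.3, -0.5]
grip_width: 0.0068
```

```bash
python3 - <<'E'
from h import *
to([0.44,0.033,0.0045],0.0)
E
```

```text
t 7.73 eef [0.4381 0.0332 0.0119] toolx [-0.002 -0.    -1.   ] toolz [ 0.006 -1.     0.   ] yaw_y 0.0059 j6 1.64 w 0.0068 F [ 0.1  0.3 -0.5]
turn about tool x 0.0059 (other -3.1357)
shift tool mm after turn [7.4 1.9 0.2] before turn [7.4 1.9 0.2]
```

Emit:
play_rows:
  plan:
    - [3,0,0,0,0,0,1]
    - [2.5,0,0,0,0,0,1]
    - [1,0,0,0,0,0,1]
    - [0,0,0,0,0,0,1]
    - [0,0,0,0,0,0,1]

```text
clock: 8.15
eef_pos: [0.4388, 0.0332, 0.0061]
tool_rot: [0.499, 0.501, -0.498, 0.502]
ft_force: [0.3, 0.4, -1.1]
grip_width: 0.0068
```

Emit:
play_rows:
  plan:
    - [1,0,0,0,0,0,1]
    - [0.7,0,0,0,0,0,1]
    - [0,0,0,0,0,0,1]
    - [0,0,0,0,0,0,1]

```text
clock: 8.48
eef_pos: [0.4386, 0.0332, 0.0041]
tool_rot: [0.499, 0.501, -0.498, 0.502]
ft_force: [-0.1, -1.3, -0.8]
grip_width: 0.0068
```

Emit:
play_rows:
  plan:
    - [0,0,0,0,0,0,0.1]
    - [0,0,0,0,0,0,0.1]
    - [0,0,0,0,0,0,0.1]
    - [0,0,0,0,0,0,0.1]
    - [0,0,0,0,0,0,0.1]
    - [-20,0,0,0,0,0,0]
    - [-35,0,0,0,0,0,0]
    - [-35,0,0,0,0,0,0]
    - [-35,0,0,0,0,0,0]
    - [-30,0,30,0,0,0,0]
    - [0,0,35,0,0,0,0]
    - [0,0,0,0,0,0,0]
    - [0,0,0,0,0,0,0]

```text
clock: 9.57
eef_pos: [0.4391, -0.0325, 0.1591]
tool_rot: [0.5, 0.5, -0.499, 0.501]
ft_force: [-1.3, -0.4, -0.0]
grip_width: 0.0426
```

```bash
cat >> h.py <<'E'
def meas_pick(c,ztop=0.02):
    f=c["frame"].astype(int)
    m=((f[:,:,1]-f[:,:,0]>25)&(f[:,:,1]-f[:,:,2]>3)).astype(np.uint8)
    n,l,s,_=cv2.connectedComponentsWithStats(m); k=1+np.argmax(s[1:,4]); v,u=np.nonzero(l==k)
    P=np.array([onplane(c,a,b,ztop)[:2] for a,b in zip(u,v)]); 
    (cx,cy),(w,h),_=rect=cv2.minAreaRect((P*1000).astype(np.float32)); d=np.linalg.svd(P-P.mean(0),full_matrices=0)[2][0]
    print("handle rect mid",cx,cy,"size",w,h,"mean",P.mean(0),"dir",d,"yaw",np.arctan2(d[1],d[0])%np.pi, "px",u.min(),u.max(),v.min(),v.max())
def pp(c,ts):
    for t in ts.split(): print(t,[(np.round(x["centre"],4).tolist(),round(x["confidence"],2)) for x in pinpoint(t,c)[:2]])
E
python3 - <<'E'
from h import *
to([0.44,-0.031,0.15],0.0)
c=camera("wrist"); save(c,"w4.png")
meas_pick(c); pp(c,"pick_front pick_handle pick_tip")
c=camera("top"); pp(c,"pick_handle pick_tip port shaft ring_back ring_center")
E
```

```text
t 9.57 eef [ 0.4391 -0.0325  0.1591] toolx [ 0.001  0.    -1.   ] toolz [ 0.002 -1.    -0.   ] yaw_y 0.0024 j6 1.49 w 0.0426 F [-1.3 -0.4 -0. ]
turn about tool x 0.0024 (other -3.1392)
shift tool mm after turn [ 9.1  0.9 -1.5] before turn [ 9.1  0.9 -1.5]
handle rect mid 439.1523742675781 -30.867801666259766 size 17.530826568603516 78.06497955322266 mean [ 0.4394447  -0.03043797] dir [ 0.0038497  -0.99999259] yaw 1.5746460355435006 px 309 331 175 271
pick_front [([0.4378, 0.0312, 0.0055], 0.89)]
pick_handle [([0.441, -0.0286, 0.011], 0.96)]
pick_tip [([0.4388, 0.0923, -0.0038], 0.96)]
pick_handle []
pick_tip [([0.4383, 0.0929, 0.0027], 0.6)]
port [([0.5479, 0.2312, 0.0792], 0.48)]
shaft [([0.557, 0.2452, 0.0825], 0.95)]
ring_back [([0.5503, 0.2294, 0.0804], 0.63), ([0.4422, -0.4358, -0.0014], 0.6)]
ring_center [([0.558, 0.2384, 0.08], 0.47)]
```

View pics/w4.png

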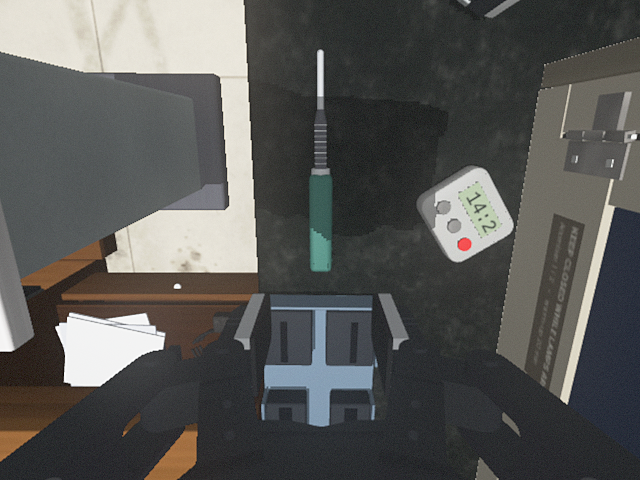

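The pick lies flat on the bench, with its handle centre near (320,222) and hook end at (320,50). Now I look at the pump from above with the wrist camera.

```bash
python3 - <<'E'
from h import *
to([0.505,0.17,0.25],-0.61)
E
```

```text
t 10.12 eef [ 0.4389 -0.0308  0.1584] toolx [-0.  0. -1.] toolz [ 0.007 -1.    -0.   ] yaw_y 0.0069 j6 1.49 w 0.0431 F [0.4 0.5 0.7]
turn about tool x 0.6169 (other -2.5247)
shift tool mm after turn [ -91.6  -60.9 -202.4] before turn [ -91.6   67.4 -200.3]
```

Emit:
play_rows:
  plan:
    - [-18,0,0,0.123,0,0,0]
    - [-18,0,0,0.123,0,0,0]
    - [-18,0,0,0.123,0,0,0]
    - [-18,0,0,0.123,0,0,0]
    - [-18,0,0,0.123,0,0,0]
    - [0,-10,-34,0,0,0,0]
    - [0,-10,-34,0,0,0,0]
    - [0,-10,-34,0,0,0,0]
    - [0,-10,-34,0,0,0,0]
    - [0,-10,-34,0,0,0,0]
    - [0,-10,-33,0,0,0,0]
    - [0,0,0,0,0,0,0]
    - [0,0,0,0,0,0,0]
    - [0,0,0,0,0,0,0]

```text
clock: 11.28
eef_pos: [0.5055, 0.1695, 0.2481]
tool_rot: [-0.626, -0.327, 0.627, -0.327]
ft_force: [-0.4, -0.0, 0.2]
grip_width: 0.0424
```

```bash
python3 - <<'E'
from h import *
to([0.505,0.17,0.25],-0.61)
c=camera("wrist"); save(c,"w5.png"); np.save("w5.npy",c,allow_pickle=True)
pp(c,"port shaft ring_back ring_center")
print(np.linalg.inv(c["camera_from_world"])[:3,3])
E
```

```text
t 11.28 eef [0.5055 0.1695 0.2481] toolx [-0.001 -0.001 -1.   ] toolz [-0.572 -0.821  0.001] yaw_y -0.6083 j6 2.50 w 0.0424 F [-0.4 -0.   0.2]
turn about tool x 0.0017 (other -3.1399)
shift tool mm after turn [-1.9 -0.7 -0.1] before turn [-1.9 -0.7 -0.1]
port [([0.5129, 0.1836, 0.0999], 0.76)]
shaft [([0.5583, 0.2441, 0.0802], 0.72)]
ring_back [([0.5501, 0.2325, 0.0813], 0.71)]
ring_center [([0.5595, 0.2468, 0.0823], 0.66), ([0.449, 0.4202, 0.0049], 0.59)]
[0.54922502 0.23018012 0.39105703]
```

View pics/w5.png

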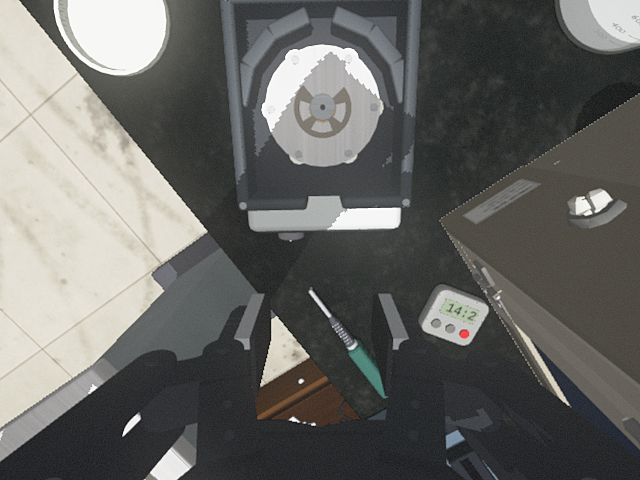

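The pump is seen from above: shaft head at (322,107), ring around it with its mouth up, port notch near (324,200), dish at (113,25). I'll enlarge it to measure.

```bash
python3 - <<'E'
from h import *
c=np.load("w5.npy",allow_pickle=True).item()
save(c,"w5c.png",(250,40,395,220),3.3)
E
```

```text
(no output)
```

View pics/w5c.png

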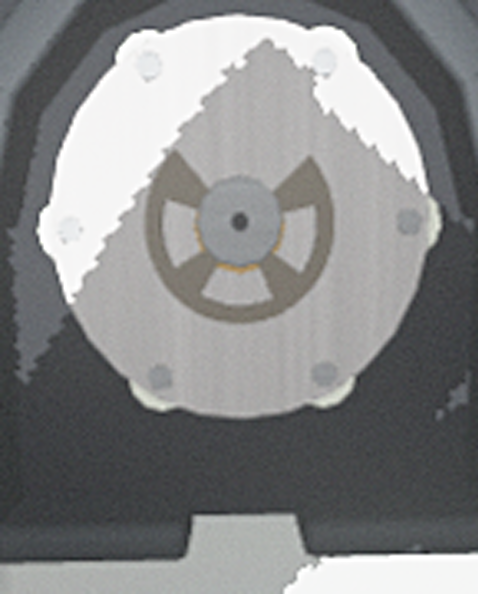

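The crop shows the ring centre at about (240,231), the gap at about (237,288), and the ring mouth's ends at (178,155) and (312,160). The port notch spans columns 188–302 at row 535. Converting these to world positions.

```bash
python3 - <<'E'
from h import *
c=np.load("w5.npy",allow_pickle=True).item()
f=lambda a,b,z: onplane(c,250+a/3.3-.35,40+b/3.3-.35,z)[:2]
S=f(239,221,.095); Rc=f(240.5,231.5,.0845); G=f(237,289,.0845); Mo=f(245,157.5,.0845); Po=f(245,535,.1); Ro=f(239,216,.078)
print("shaft",S,"ringc",Rc,"rotor",Ro,"gap",G,np.linalg.norm(G-Rc),"port",Po,np.linalg.norm(Po-S))
e=lambda a,b:(np.degrees(np.arctan2(*(b-a)[::-1])))
print("ring yaw",e(G,Rc),e(Rc,Mo),e(G,Mo),"pump yaw",e(Po,S))
print("ring r",np.linalg.norm(f(147,231,.0845)-f(334,231,.0845))/2)
for u in (200,240,280): print(c["depth"][int(40+289/3.3),int(250+u/3.3)], world(c,250+u/3.3,40+289/3.3), world(c,250+u/3.3,40+315/3.3))
E
```

```text
shaft [0.55857782 0.24274873] ringc [0.55786444 0.24106603] rotor [0.55976294 0.24440321] gap [0.54973833 0.23083753] 0.013063534996806314 port [0.51881744 0.18298881] 0.07177837024254202
ring yaw 51.534356512787824 51.537914523434004 51.5363324783152 pump yaw 56.36277848673484
ring r 0.022198875180002117
0.292518 [0.5425133  0.23554316 0.08481324] [0.538858   0.23064971 0.07931811]
0.29891244 [0.55043213 0.23004554 0.07810591] [0.54697695 0.22510328 0.08418495]
0.29317716 [0.55831975 0.22454099 0.08409796] [0.55505008 0.21934767 0.07791248]
```

```bash
python3 - <<'E'
from h import *
to([0.439,-0.031,0.15],0.004)
E
```

```text
t 11.53 eef [0.5058 0.1686 0.2489] toolx [ 0.  0. -1.] toolz [-0.573 -0.819 -0.   ] yaw_y -0.6107 j6 2.50 w 0.0426 F [0.1 0.2 0.6]
turn about tool x -0.6147 (other 2.5269)
shift tool mm after turn [ 98.9 -67.6 199.3] before turn [ 98.9  59.7 201.8]
```

Emit:
play_rows:
  plan:
    - [0,10,34,0,0,0,0]
    - [0,10,34,0,0,0,0]
    - [0,10,34,0,0,0,0]
    - [0,10,34,0,0,0,0]
    - [0,10,33,0,0,0,0]
    - [0,10,33,0,0,0,0]
    - [20,0,0,-0.123,0,0,0]
    - [20,0,0,-0.123,0,0,0]
    - [20,0,0,-0.123,0,0,0]
    - [20,0,0,-0.123,0,0,0]
    - [19,0,0,-0.123,0,0,0]
    - [30,0,0,0,0,0,0]
    - [30,0,0,0,0,0,0]
    - [30,0,0,0,0,0,0]
    - [0,0,0,0,0,0,0]
    - [0,0,0,0,0,0,0]

```text
clock: 12.87
eef_pos: [0.4379, -0.0307, 0.0589]
tool_rot: [0.498, 0.502, -0.5, 0.5]
ft_force: [0.4, -0.3, 0.6]
grip_width: 0.0431
```

```bash
python3 - <<'E'
from h import *
to([0.439,-0.031,0.004],0.004)
E
```

```text
t 12.87 eef [ 0.4379 -0.0307  0.0589] toolx [-0.004  0.    -1.   ] toolz [ 0.005 -1.    -0.   ] yaw_y 0.0049 j6 1.50 w 0.0431 F [ 0.4 -0.3  0.6]
turn about tool x 0.0009 (other -3.1407)
shift tool mm after turn [54.9  1.4  0.3] before turn [54.9  1.4  0.3]
```

Emit:
play_rows:
  plan:
    - [20,0.5,0,0,0,0,0]
    - [15,0,0,0,0,0,0]
    - [10,0,0,0,0,0,0]
    - [7,0,0,0,0,0,0]
    - [2.5,0,0,0,0,0,0]
    - [0,0,0,0,0,0,0]
    - [0,0,0,0,0,0,0]
    - [0,0,0,0,0,0,0.4]
    - [0,0,0,0,0,0,0.6]
    - [0,0,0,0,0,0,1]
    - [0,0,0,0,0,0,1]
    - [0,0,0,0,0,0,1]
    - [0,0,0,0,0,0,1]
    - [0,0,0,0,0,0,1]
    - [0,0,0,0,0,0,1]

```text
clock: 14.12
eef_pos: [0.4409, -0.0304, 0.0061]
tool_rot: [0.499, 0.501, -0.498, 0.502]
ft_force: [-1.1, -0.1, 5.2]
grip_width: 0.0163
```

```bash
python3 - <<'E'
from h import *
to([0.5497-0.125*0.618,0.2317-0.125*0.786,0.13],np.radians(52.0-90))
E
```

```text
t 14.12 eef [ 0.4409 -0.0304  0.0061] toolx [ 0.002 -0.    -1.   ] toolz [ 0.006 -1.     0.   ] yaw_y 0.0061 j6 1.50 w 0.0163 F [-1.1 -0.1  5.2]
turn about tool x 0.6693 (other -2.4723)
shift tool mm after turn [-123.9  -75.9 -148.7] before turn [-123.9   32.8 -163.7]
```

Emit:
play_rows:
  plan:
    - [-10,0,0,0,0,0,1]
    - [-20,0,0,0,0,0,1]
    - [-30,0,0,0,0,0,1]
    - [-30,0,0,0,0,0,1]
    - [-30,0,0,0,0,0,1]
    - [-15,0,0,0.11,0,0,1]
    - [0,0,0,0.112,0,0,1]
    - [0,0,0,0.112,0,0,1]
    - [0,0,0,0.112,0,0,1]
    - [0,0,0,0.112,0,0,1]
    - [0,0,0,0.112,0,0,1]
    - [0,-15,-29,0,0,0,1]
    - [0,-15,-29,0,0,0,1]
    - [0,-15,-29,0,0,0,1]
    - [0,-15,-29,0,0,0,1]
    - [0,-15,-29,0,0,0,1]
    - [0,0,0,0,0,0,1]
    - [0,0,0,0,0,0,1]

```text
clock: 15.62
eef_pos: [0.4703, 0.1315, 0.1399]
tool_rot: [-0.635, -0.311, 0.635, -0.311]
ft_force: [-0.1, -0.2, -1.6]
grip_width: 0.0165
```

```bash
python3 - <<'E'
from h import *
to([0.5497-0.125*0.618,0.2317-0.125*0.786,0.13],np.radians(52.0-90))
c=camera("wrist"); save(c,"w6.png",(200,0,480,260),2.3); np.save("w6.npy",c,allow_pickle=True)
pp(c,"pick_tip ring_back ring_center shaft")
print(pix(c,[.5497,.2317,.082]))
E
```

```text
t 15.62 eef [0.4703 0.1315 0.1399] toolx [-0. -0. -1.] toolz [-0.613 -0.79   0.   ] yaw_y -0.6604 j6 2.50 w 0.0165 F [-0.1 -0.2 -1.6]
turn about tool x 0.0028 (other -3.1388)
shift tool mm after turn [ 9.9  0.5 -2.8] before turn [ 9.9  0.5 -2.8]
pick_tip []
ring_back [([0.5499, 0.2303, 0.0793], 0.82)]
ring_center []
shaft [([0.4688, 0.133, 0.1437], 0.41)]
(np.float64(321.47620906084074), np.float64(12.470362129932681))
```

View pics/w6.png

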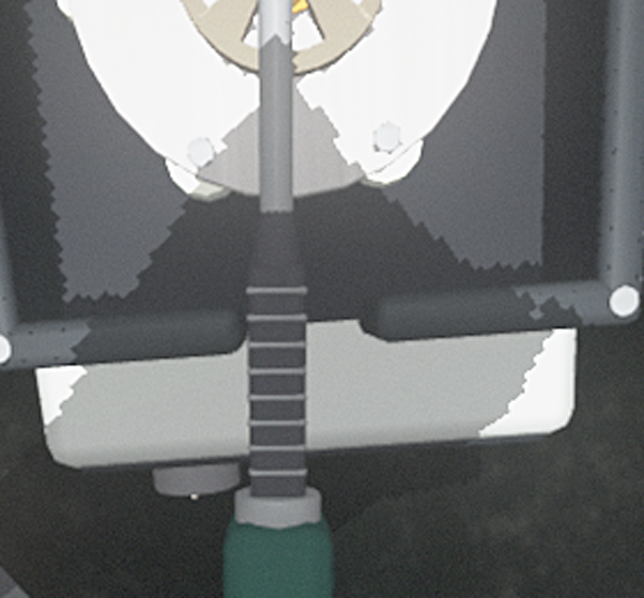

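The crop shows the shank over the ring's back and through the port, with the grip a little left of the notch centre. I'll rebuild the camera pose of picture w4 to check the hook-to-grip offset.

```bash
python3 - <<'E'
from h import *
def T(p,q): m=np.eye(4); m[:3,:3]=R.from_quat(q).as_matrix(); m[:3,3]=p; return m
c=np.load("w6.npy",allow_pickle=True).item(); o=get_obs()
q6=o["tool_rot"];X=np.linalg.inv(T(o["eef_pos"],q6))@np.linalg.inv(c["camera_from_world"])
c4=dict(c); M4=np.array([[0,1,0],[0,0,-1],[-1,0,0]],float)  # cols: toolx=-z, tooly=+x, toolz=-y
M4=np.array([[0,1,0],[0,0,-1],[-1,0,0]],float)
t4=np.eye(4); t4[:3,:3]=M4; t4[:3,3]=[.4391,-.0316,.1588]
c4["camera_from_world"]=np.linalg.inv(t4@X)
im=cv2.imread("pics/w4.png").astype(int).sum(2)//3
print(im[44:62,316:326])
for v in (49,50): print("shank end",onplane(c4,320.5,v,.0125))
for v in (174.5,175.5): print("handle front",onplane(c4,320,v,.02))
print("handle back",onplane(c4,320,271.5,.02))
E
```

```text
[[ 51  58  52  53  53  48  47  49  40  51]
 [ 47  53  59  50  55  48  43  48  47  52]
 [ 56  59  55  54  52  49  53  42  48  53]
 [ 56  57  53  57  51  50  46  47  48  46]
 [ 55  46  56  44  38  42  39  52  48  45]
 [ 50  43  63 107 127 101  60  39  43  49]
 [ 47  69 156 199 207 196 135  56  40  51]
 [ 39 143 170 212 232 229 198 121  46  47]
 [ 42 172 200 221 231 229 216 142  57  43]
 [ 57 172 219 230 232 226 216 146  52  39]
 [ 54 173 218 224 230 225 213 141  47  40]
 [ 60 169 218 225 229 225 211 146  46  42]
 [ 53 173 222 227 229 226 214 141  45  44]
 [ 54 171 217 225 229 224 214 145  51  42]
 [ 45 171 221 225 229 225 212 145  52  41]
 [ 44 170 220 227 230 223 211 142  50  43]
 [ 41 170 214 227 230 225 212 148  50  43]
 [ 47 167 217 225 229 226 213 141  44  43]]
shank end [0.43761619 0.0991652  0.0125    ]
shank end [0.43761944 0.0985275  0.0125    ]
handle front [0.4376939  0.01216611 0.02      ]
handle front [0.43769742 0.01141607 0.02      ]
handle back [ 0.4380634  -0.06654234  0.02      ]
```

```bash
python3 - <<'E'
from h import *
to([0.4753,0.1312,0.0841],np.radians(53.5-90))
E
```

```text
t 15.87 eef [0.4701 0.1289 0.1401] toolx [-0. -0. -1.] toolz [-0.618 -0.786  0.   ] yaw_y -0.6657 j6 2.50 w 0.0163 F [-1.  -1.3 -0.6]
turn about tool x -0.0287 (other 3.1129)
shift tool mm after turn [56.   2.8 -5. ] before turn [56.   2.7 -5. ]
```

Emit:
play_rows:
  plan:
    - [0,2.8,-5,-0.028,0,0,1]
    - [10,0,0,0,0,0,1]
    - [5,0,0,0,0,0,1]
    - [0,0,0,0,0,0,1]
    - [0,0,0,0,0,0,1]
    - [0,0,0,0,0,0,1]

```text
clock: 16.37
eef_pos: [0.4753, 0.1319, 0.1249]
tool_rot: [-0.631, -0.318, 0.632, -0.318]
ft_force: [-0.1, 0.1, -0.6]
grip_width: 0.0165
```

```bash
python3 - <<'E'
from h import *
for i in range(3):
    to([0.4753,0.1312,0.0841],np.radians(53.5-90))
    if i<2: c=camera("scene" if i else "wrist"); 
    if i==0: w=c
print(pix(w,[.5497,.2317,.082]),[ (x["centre"],x["confidence"]) for x in pinpoint("ring_back",w)])
E
```

```text
t 16.37 eef [0.4753 0.1319 0.1249] toolx [-0.001 -0.    -1.   ] toolz [-0.594 -0.804  0.001] yaw_y -0.6366 j6 2.48 w 0.0165 F [-0.1  0.1 -0.6]
turn about tool x 0.0004 (other -3.1412)
shift tool mm after turn [40.8  0.4  0.6] before turn [40.8  0.4  0.6]
t 16.42 eef [0.4756 0.1321 0.1251] toolx [-0. -0. -1.] toolz [-0.594 -0.804  0.   ] yaw_y -0.6364 j6 2.48 w 0.0164 F [ 0.   0.2 -0.8]
turn about tool x 0.0006 (other -3.1410)
shift tool mm after turn [41.   0.3  0.9] before turn [41.   0.3  0.9]
t 16.47 eef [0.4757 0.1322 0.1252] toolx [ 0.  0. -1.] toolz [-0.594 -0.804 -0.   ] yaw_y -0.6363 j6 2.48 w 0.0164 F [ 0.1 -0.4 -1. ]
turn about tool x 0.0008 (other -3.1408)
shift tool mm after turn [41.1  0.2  1.1] before turn [41.1  0.2  1.1]
(np.float64(319.75447330382667), np.float64(10.928918643729787)) [([0.5509, 0.2301, 0.0797], 0.84)]
```

Descend toward the gap, watching the force.

Emit:
play_rows:
  plan:
    - [10,0.2,1,0,0,0,1]
    - [10,0,0,0,0,0,1]
    - [7,0,0,0,0,0,1]
    - [5,0,0,0,0,0,1]
    - [0,0,0,0,0,0,1]
    - [0,0,0,0,0,0,1]

```text
clock: 17.02
eef_pos: [0.4749, 0.1313, 0.0927]
tool_rot: [-0.631, -0.319, 0.632, -0.319]
ft_force: [0.3, 0.1, -0.5]
grip_width: 0.0163
```

Emit:
play_rows:
  plan:
    - [3,0,0,0,0,0,1]
    - [2,0,0,0,0,0,1]
    - [0,0,0,0,0,0,1]
    - [0,0,0,0,0,0,1]

```text
clock: 17.35
eef_pos: [0.4752, 0.1314, 0.0881]
tool_rot: [0.631, 0.319, -0.631, 0.319]
ft_force: [-0.2, 0.4, -0.1]
grip_width: 0.0165
```

Emit:
play_rows:
  plan:
    - [1.5,0,0,0,0,0,1]
    - [1.5,0,0,0,0,0,1]
    - [0,0,0,0,0,0,1]
    - [0,0,0,0,0,0,1]
    - [0,0,0,0,0,0,1]

```text
clock: 17.77
eef_pos: [0.4752, 0.1313, 0.0851]
tool_rot: [-0.631, -0.319, 0.631, -0.319]
ft_force: [0.3, 0.1, -0.5]
grip_width: 0.0164
```

Emit:
play_rows:
  plan:
    - [0.7,0,0,0,0,0,1]
    - [0.5,0,0,0,0,0,1]
    - [0,0,0,0,0,0,1]
    - [0,0,0,0,0,0,1]

```text
clock: 18.1
eef_pos: [0.4752, 0.1313, 0.0838]
tool_rot: [-0.631, -0.319, 0.631, -0.319]
ft_force: [-0.4, -0.2, -0.3]
grip_width: 0.0168
```

Emit:
play_rows:
  plan:
    - [0.5,0,0,0,0,0,1]
    - [0,0,0,0,0,0,1]
    - [0,0,0,0,0,0,1]

```text
clock: 18.35
eef_pos: [0.4753, 0.1313, 0.0834]
tool_rot: [0.631, 0.319, -0.631, 0.319]
ft_force: [-0.1, -0.6, -1.2]
grip_width: 0.016
```

Emit:
play_rows:
  plan:
    - [0.5,0,0,0,0,0,1]
    - [0,0,0,0,0,0,1]
    - [0,0,0,0,0,0,1]

```text
clock: 18.6
eef_pos: [0.4753, 0.1313, 0.0829]
tool_rot: [0.631, 0.319, -0.631, 0.319]
ft_force: [-0.1, -0.6, 0.0]
grip_width: 0.0162
```

Emit:
play_rows:
  plan:
    - [0.5,0,0,0,0,0,1]
    - [0,0,0,0,0,0,1]
    - [0,0,0,0,0,0,1]

```text
clock: 18.85
eef_pos: [0.4753, 0.1313, 0.0825]
tool_rot: [0.631, 0.319, -0.631, 0.319]
ft_force: [-0.3, -0.0, 0.9]
grip_width: 0.0165
```

Emit:
play_rows:
  plan:
    - [0.5,0,0,0,0,0,1]
    - [0,0,0,0,0,0,1]
    - [0,0,0,0,0,0,1]

```text
clock: 19.1
eef_pos: [0.4753, 0.1313, 0.082]
tool_rot: [0.631, 0.319, -0.631, 0.319]
ft_force: [-1.1, -1.3, 2.1]
grip_width: 0.0163
```

Emit:
play_rows:
  plan:
    - [-0.8,0,0,0,0,0,1]
    - [0,0,2,0,0,0,1]
    - [0,0,2,0,0,0,1]
    - [0,0,1,0,0,0,1]
    - [0,0,0,0,0,0,1]

```text
clock: 19.52
eef_pos: [0.4732, 0.1281, 0.083]
tool_rot: [0.632, 0.319, -0.63, 0.318]
ft_force: [3.1, 3.9, -1.3]
grip_width: 0.0164
```

Emit:
play_rows:
  plan:
    - [0,0,2,0,0,0,1]
    - [0,-0.2,3,0,0,0,1]
    - [0,0,0,0,0,0,1]

```text
clock: 19.77
eef_pos: [0.4705, 0.1243, 0.0833]
tool_rot: [0.633, 0.319, -0.63, 0.318]
ft_force: [3.2, 4.0, -0.6]
grip_width: 0.0163
```

The hook is engaged at about 5 N along the pull direction, so I continue.

Emit:
play_rows:
  plan:
    - [0.4,0,3,0,0,0,1]
    - [0,-0.2,3,0,0,0,1]
    - [0,0,3,0,0,0,1]
    - [0,0,0,0,0,0,1]

```text
clock: 20.1
eef_pos: [0.4628, 0.1155, 0.0822]
tool_rot: [-0.631, -0.318, 0.632, -0.319]
ft_force: [-0.1, -0.4, 1.6]
grip_width: 0.0162
```

Emit:
play_rows:
  plan:
    - [0,0,3,0,0,0,1]
    - [0,-0.2,4,0,0,0,1]
    - [0,0,4,0,0,0,1]
    - [0,0,0,0,0,0,1]

```text
clock: 20.43
eef_pos: [0.4559, 0.1066, 0.0821]
tool_rot: [-0.631, -0.318, 0.632, -0.318]
ft_force: [-1.0, -0.4, 0.7]
grip_width: 0.0164
```

Emit:
play_rows:
  plan:
    - [-0.3,0,2,0,0,0,1]
    - [0,0,1.5,0,0,0,1]
    - [0,0,0,0,0,0,1]
    - [0,0,-2.5,0,0,0,1]
    - [0,0,0,0,0,0,1]
    - [-10,0,0,0,0,0,1]
    - [-10,0,0,0,0,0,1]
    - [-20,0,0,0,0,0,1]
    - [-20,0,0,0,0,0,1]
    - [0,0,0,0,0,0,1]
    - [0,0,0,0,0,0,1]

```text
clock: 21.35
eef_pos: [0.4574, 0.1072, 0.1434]
tool_rot: [0.632, 0.318, -0.63, 0.319]
ft_force: [-0.7, -0.7, -0.8]
grip_width: 0.0161
```

```bash
python3 - <<'E'
from h import *
c=camera("top"); pp(c,"ring_center shaft pick_tip")
c=camera("wrist"); pp(c,"ring_center shaft pick_tip ring_back"); save(c,"w7.png")
to([0.439,-0.02,0.14],0.0)
E
```

```text
ring_center []
shaft [([0.5561, 0.2433, 0.0796], 0.73), ([0.5582, -0.0202, -0.001], 0.66)]
pick_tip []
ring_center []
shaft [([0.4563, 0.1058, 0.1355], 0.49), ([0.4586, 0.1069, 0.1454], 0.36)]
pick_tip []
ring_back []
t 21.80 eef [0.456  0.1067 0.142 ] toolx [-0.001 -0.    -1.   ] toolz [-0.594 -0.804  0.001] yaw_y -0.6361 j6 2.44 w 0.0162 F [-0.3 -0.2 -0.7]
turn about tool x -0.6361 (other 2.5055)
shift tool mm after turn [  2.1 -17.  126.7] before turn [  2.1  61.6 112. ]
```

View pics/w7.png

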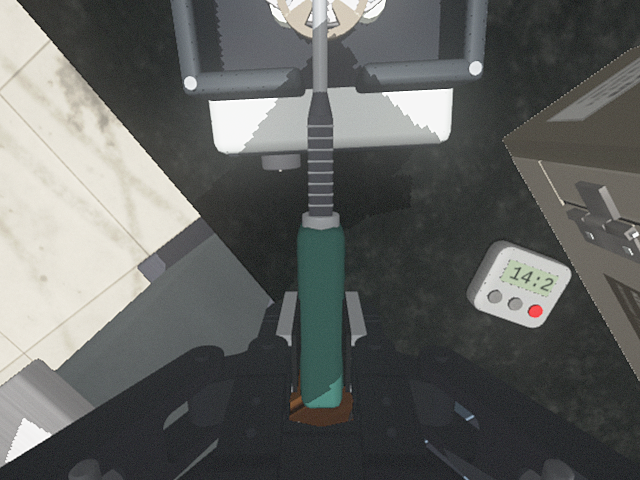

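The ring is now at the front of the rotor, with its rim near (320,35), out of the groove. The pick is still held level. Next I lay the pick back on the bench strip.

Emit:
play_rows:
  plan:
    - [0,15,28,0,0,0,1]
    - [0,15,28,0,0,0,1]
    - [0,16,28,0,0,0,1]
    - [0,16,28,0,0,0,1]
    - [0,0,0,-0.106,0,0,1]
    - [0,0,0,-0.106,0,0,1]
    - [0,0,0,-0.106,0,0,1]
    - [0,0,0,-0.106,0,0,1]
    - [0,0,0,-0.106,0,0,1]
    - [0,0,0,-0.106,0,0,1]
    - [30,0,0,0,0,0,1]
    - [30,0,0,0,0,0,1]
    - [30,0,0,0,0,0,1]
    - [20,0,0,0,0,0,1]
    - [15,0,0,0,0,0,1]
    - [0,0,0,0,0,0,1]
    - [0,0,0,0,0,0,1]
    - [0,0,0,0,0,0,1]

```text
clock: 23.3
eef_pos: [0.4405, -0.0202, 0.0184]
tool_rot: [0.5, 0.5, -0.5, 0.5]
ft_force: [-0.1, -0.2, -0.7]
grip_width: 0.0165
```

Emit:
play_rows:
  plan:
    - [6,0,0,0,0,0,1]
    - [4,0,0,0,0,0,1]
    - [1,0,0,0,0,0,1]
    - [0,0,0,0,0,0,1]
    - [0,0,0,0,0,0,1]

```text
clock: 23.72
eef_pos: [0.4397, -0.0202, 0.0067]
tool_rot: [0.5, 0.5, -0.5, 0.5]
ft_force: [0.7, -0.2, -0.0]
grip_width: 0.0164
```

Emit:
play_rows:
  plan:
    - [0.8,0,0,0,0,0,1]
    - [0.5,0,0,0,0,0,1]
    - [0,0,0,0,0,0,1]
    - [0,0,0,0,0,0,1]

```text
clock: 24.05
eef_pos: [0.44, -0.0202, 0.0061]
tool_rot: [0.5, 0.5, -0.5, 0.5]
ft_force: [-2.2, 0.6, 5.4]
grip_width: 0.0165
```

Emit:
play_rows:
  plan:
    - [0,0,0,0,0,0,0]
    - [0,0,0,0,0,0,0]
    - [0,0,0,0,0,0,0]
    - [0,0,0,0,0,0,0]
    - [-15,0,0,0,0,0,0]
    - [-35,0,0,0,0,0,0]
    - [-40,0,0,0,0,0,0]
    - [-40,0,0,0,0,0,0]
    - [-36,0,0,0.123,0,0,0]
    - [-35,0,0,0.123,0,0,0]
    - [-33,0,0,0.123,0,0,0]
    - [0,0,0,0.123,0,0,0]
    - [0,0,0,0.118,0,0,0]
    - [0,-9,-32,0,0,0,0]
    - [0,-9,-32,0,0,0,0]
    - [0,-9,-32,0,0,0,0]
    - [0,-9,-32,0,0,0,0]
    - [0,-9,-32,0,0,0,0]
    - [0,-9,-32,0,0,0,0]
    - [0,0,0,0,0,0,0]

```text
clock: 25.72
eef_pos: [0.5068, 0.1731, 0.2383]
tool_rot: [0.627, 0.329, -0.626, 0.328]
ft_force: [0.4, -0.0, 0.8]
grip_width: 0.0426
```

```bash
python3 - <<'E'
from h import *
c=camera("wrist"); c=camera("wrist"); np.save("w8.npy",c,allow_pickle=True)
pp(c,"ring_center ring_back shaft pick_handle pick_tip dish_floor")
to()
# crop scaled for ring plus small overview
save(c,"w8.png",(235,20,410,200),3.3)
E
```

```text
ring_center [([0.5371, 0.2213, 0.0816], 0.92)]
ring_back [([0.5326, 0.2018, 0.0789], 0.82)]
shaft [([0.5567, 0.2443, 0.0831], 0.92), ([0.4397, -0.0181, 0.0099], 0.69)]
pick_handle [([0.4403, -0.021, 0.0117], 0.63)]
pick_tip [([0.4404, 0.1033, 0.0002], 0.9)]
dish_floor [([0.4478, 0.4187, 0.0023], 0.68)]
t 26.12 eef [0.5052 0.167  0.2395] toolx [ 0. -0. -1.] toolz [-0.574 -0.819 -0.   ] yaw_y -0.6117 j6 2.50 w 0.0426 F [ 0.2 -0.4 -0.2]
```

View pics/w8.png

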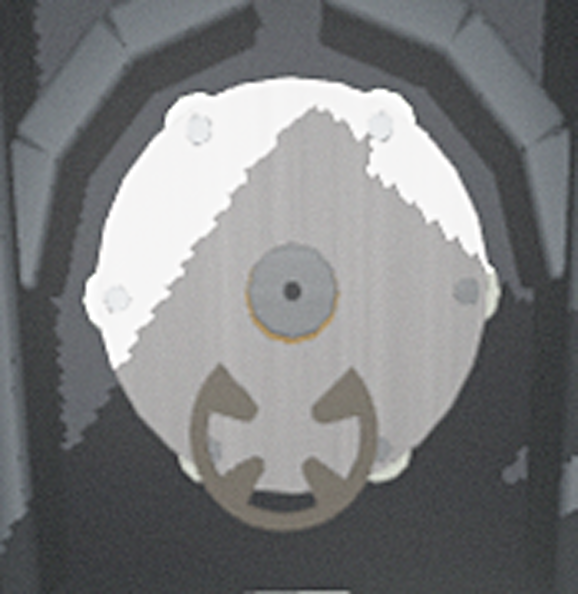

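The ring lies free on the rotor's front, centred at crop (284,438) with its mouth up toward the shaft. A screw head shows at about (383,450), right by the arm, so I check heights there and compute the grasp.

```bash
python3 - <<'E'
from h import *
c=np.load("w8.npy",allow_pickle=True).item()
P=lambda a,b:(235+a/3.3-.35,20+b/3.3-.35)
Rc=onplane(c,*P(284,438),.083); print("ring",Rc, "r",np.linalg.norm(onplane(c,*P(190,438),.083)-onplane(c,*P(378,438),.083))/2)
S=onplane(c,*P(291,291),.095); print("shaft",S,np.linalg.norm((Rc-S)[:2]))
Mo=onplane(c,*P(287,366),.083); print("yaw",np.degrees(np.arctan2(*(Mo-Rc)[:2][::-1])))
for a,b in [(388,450),(395,440),(385,475),(178,438),(180,465),(465,291),(200,128),(420,400),(150,400),(284,525),(365,430),(200,430),(300,360)]:
    print((a,b),np.round(world(c,*[round(x) for x in P(a,b)]),4))
d=np.array([np.cos(np.radians(52.5)),np.sin(np.radians(52.5))])
to([Rc[0],Rc[1],.13],np.radians(52.5-90))
E
```

```text
ring [0.53864641 0.21701199 0.083     ] r 0.022431937237862888
shaft [0.55838794 0.24275285 0.095     ] 0.03243948135497247
yaw 52.84523878543764
(388, 450) [0.5575 0.2003 0.0799]
(395, 440) [0.5601 0.2012 0.0783]
(385, 475) [0.5534 0.1949 0.0743]
(178, 438) [0.5178 0.2315 0.0786]
(180, 465) [0.5113 0.2254 0.0582]
(465, 291) [0.5926 0.2199 0.0787]
(200, 128) [0.5617 0.2839 0.0789]
(420, 400) [0.5704 0.2054 0.0786]
(150, 400) [0.517  0.2424 0.0787]
(284, 525) [0.5271 0.1999 0.0841]
(365, 430) [0.5554 0.2077 0.0833]
(200, 430) [0.5231 0.23   0.0839]
(300, 360) [0.5521 0.2291 0.0789]
t 26.12 eef [0.5052 0.167  0.2395] toolx [ 0. -0. -1.] toolz [-0.574 -0.819 -0.   ] yaw_y -0.6117 j6 2.50 w 0.0426 F [ 0.2 -0.4 -0.2]
turn about tool x 0.0428 (other -3.0988)
shift tool mm after turn [109.5  -3.9 -60. ] before turn [109.5  -1.4 -60.1]
```

Emit:
play_rows:
  plan:
    - [0,0,-20,0.043,0,0,-0.36]
    - [0,-4,-20,0,0,0,-0.36]
    - [0,0,-20,0,0,0,-0.36]
    - [30,0,0,0,0,0,-0.36]
    - [30,0,0,0,0,0,-0.36]
    - [30,0,0,0,0,0,-0.36]
    - [25,0,0,0,0,0,-0.36]
    - [15,0,0,0,0,0,-0.36]
    - [0,0,0,0,0,0,-0.36]
    - [0,0,0,0,0,0,-0.36]
    - [0,0,0,0,0,0,-0.36]

```text
clock: 27.03
eef_pos: [0.539, 0.2186, 0.1108]
tool_rot: [0.635, 0.313, -0.633, 0.313]
ft_force: [0.3, 0.3, 0.2]
grip_width: 0.058
```

```bash
python3 - <<'E'
from h import *
to([.5385,.2174,.085],np.radians(52.5-90))
c=camera("wrist"); pp(c,"ring_center")
E
```

```text
t 27.03 eef [0.539  0.2186 0.1108] toolx [ 0.002  0.001 -1.   ] toolz [-0.608 -0.794 -0.002] yaw_y -0.6538 j6 2.61 w 0.0580 F [0.3 0.3 0.2]
turn about tool x 0.0007 (other -3.1409)
shift tool mm after turn [25.8  0.3  1.3] before turn [25.8  0.3  1.3]
ring_center [([0.5388, 0.2201, 0.08], 0.64)]
```

Emit:
play_rows:
  plan:
    - [8,0.3,0.5,0,0,0,-0.36]
    - [8,0,0,0,0,0,-0.36]
    - [8,0,0,0,0,0,-0.36]
    - [3,0,0,0,0,0,-0.36]
    - [0,0,0,0,0,0,-0.36]
    - [0,0,0,0,0,0,-0.36]

```text
clock: 27.63
eef_pos: [0.5376, 0.218, 0.0817]
tool_rot: [-0.634, -0.313, 0.634, -0.313]
ft_force: [-0.5, -0.5, -0.3]
grip_width: 0.0584
```

Emit:
play_rows:
  plan:
    - [1.5,0,0,0,0,0,-0.36]
    - [1.5,0,0,0,0,0,-0.36]
    - [0,0,0,0,0,0,-0.36]
    - [0,0,0,0,0,0,-0.36]

```text
clock: 27.97
eef_pos: [0.538, 0.2181, 0.0794]
tool_rot: [0.634, 0.313, -0.634, 0.313]
ft_force: [0.3, 0.2, 0.1]
grip_width: 0.058
```

Emit:
play_rows:
  plan:
    - [1,0,0,0,0,0,-0.36]
    - [1,0,0,0,0,0,-0.36]
    - [0,0,0,0,0,0,-0.36]
    - [0,0,0,0,0,0,-0.36]

```text
clock: 28.3
eef_pos: [0.5379, 0.2181, 0.0772]
tool_rot: [-0.634, -0.313, 0.634, -0.313]
ft_force: [-1.4, -0.3, -0.9]
grip_width: 0.0579
```

Emit:
play_rows:
  plan:
    - [1,0,0,0,0,0,-0.36]
    - [1,0,0,0,0,0,-0.36]
    - [0,0,0,0,0,0,-0.36]
    - [0,0,0,0,0,0,-0.36]

```text
clock: 28.63
eef_pos: [0.5378, 0.2181, 0.0752]
tool_rot: [-0.634, -0.313, 0.634, -0.313]
ft_force: [1.1, -0.1, -0.0]
grip_width: 0.0583
```

Emit:
play_rows:
  plan:
    - [1,0,0,0,0,0,-0.36]
    - [0,0,0,0,0,0,-0.36]
    - [0,0,0,0,0,0,-0.36]

```text
clock: 28.88
eef_pos: [0.5379, 0.2181, 0.0742]
tool_rot: [-0.634, -0.313, 0.634, -0.313]
ft_force: [-0.2, -0.9, 0.3]
grip_width: 0.058
```

Emit:
play_rows:
  plan:
    - [1,0,0,0,0,0,-0.36]
    - [0,0,0,0,0,0,-0.36]
    - [0,0,0,0,0,0,-0.36]

```text
clock: 29.13
eef_pos: [0.5381, 0.2182, 0.0734]
tool_rot: [0.634, 0.313, -0.634, 0.313]
ft_force: [-0.2, -0.1, 1.2]
grip_width: 0.0582
```

Emit:
play_rows:
  plan:
    - [0.7,0,0,0,0,0,-0.36]
    - [0,0,0,0,0,0,-0.36]
    - [0,0,0,0,0,0,-0.36]

```text
clock: 29.38
eef_pos: [0.5381, 0.2182, 0.0734]
tool_rot: [0.634, 0.313, -0.634, 0.313]
ft_force: [-1.3, 0.3, 4.6]
grip_width: 0.0578
```

Emit:
play_rows:
  plan:
    - [0.7,0,0,0,0,0,-0.36]
    - [0,0,0,0,0,0,-0.36]
    - [0,0,0,0,0,0,-0.36]

```text
clock: 29.63
eef_pos: [0.5381, 0.2182, 0.0734]
tool_rot: [0.634, 0.313, -0.634, 0.313]
ft_force: [-2.1, -1.1, 8.1]
grip_width: 0.0582
```

Emit:
play_rows:
  plan:
    - [-3.4,0,0,0,0,0,-0.36]
    - [0,0,0,0,0,0,-0.2]
    - [0,0,0,0,0,0,-0.1]
    - [0,0,0,0,0,0,0]
    - [0,0,0,0,0,0,0.3]
    - [0,0,0,0,0,0,1]
    - [0,0,0,0,0,0,1]
    - [0,0,0,0,0,0,1]
    - [0,0,0,0,0,0,1]

```text
clock: 30.38
eef_pos: [0.5386, 0.2186, 0.0766]
tool_rot: [0.635, 0.313, -0.633, 0.313]
ft_force: [-0.3, 0.4, 8.0]
grip_width: 0.0405
```

Emit:
play_rows:
  plan:
    - [-5,0,0,0,0,0,1]
    - [-10,0,0,0,0,0,1]
    - [-15,0,0,0,0,0,1]
    - [-20,0,0,0,0,0,1]
    - [-25,0,0,0,0,0,1]
    - [-25,0,0,0,0,0,1]
    - [0,0,0,0,0,0,1]
    - [0,0,0,0,0,0,1]

```text
clock: 31.05
eef_pos: [0.5391, 0.2186, 0.1773]
tool_rot: [0.635, 0.313, -0.633, 0.313]
ft_force: [-0.3, -0.5, -1.5]
grip_width: 0.0405
```

```bash
python3 - <<'E'
from h import *
c=camera("wrist"); save(c,"w9.png"); np.save("w9.npy",c,allow_pickle=True); pp(c,"ring_center ring dish_floor dish")
d=camera("top"); pp(d,"dish_floor dish")
to([.446,.4175,.12])
s=search_frame("ring",c); print([(x["centre"],x["confidence"]) for x in s[:2]])
E
```

```text
ring_center [([0.5382, 0.2214, 0.1795], 0.63)]
ring [([0.5377, 0.2193, 0.1802], 0.58)]
dish_floor [([0.4476, 0.4159, 0.0037], 0.71)]
dish [([0.4501, 0.4186, 0.0006], 0.95)]
dish_floor [([0.5371, 0.2157, 0.1736], 0.31)]
dish []
t 31.45 eef [0.5374 0.2179 0.1743] toolx [-0.002 -0.001 -1.   ] toolz [-0.608 -0.794  0.002] yaw_y -0.6530 j6 2.61 w 0.0404 F [ 0.5 -0.2 -0.9]
shift tool mm after turn [  54.3 -193.8 -103. ] before turn [  54.3 -193.8 -103. ]
[([0.5314, 0.2197, 0.187], 0.92)]
```

View pics/w9.png

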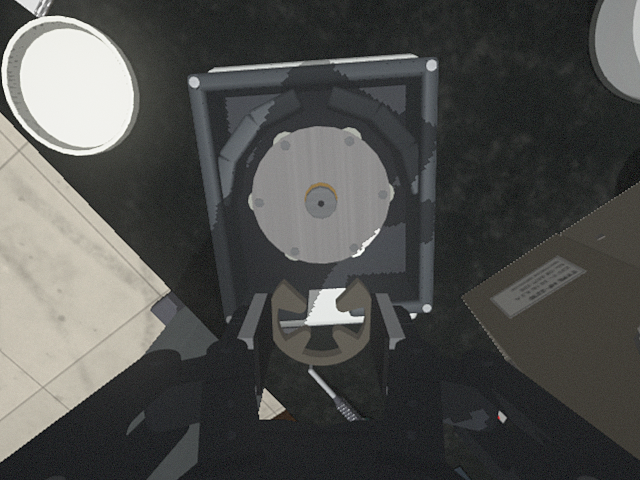

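The ring is held level between the pads, seen at (320,325). The dish is at (70,85), and the networks put it near (0.448, 0.417). I carry the ring there.

Emit:
play_rows:
  plan:
    - [0,-27,-15,0,0,0,1]
    - [0,-28,-15,0,0,0,1]
    - [0,-28,-15,0,0,0,1]
    - [0,-28,-15,0,0,0,1]
    - [0,-27,-15,0,0,0,1]
    - [0,-27,-15,0,0,0,1]
    - [0,-27,-14,0,0,0,1]
    - [0,0,0,-0.1,0,0,1]
    - [0,0,0,-0.1,0,0,1]
    - [0,0,0,-0.1,0,0,1]
    - [30,0,0,0,0,0,1]
    - [30,0,0,0,0,0,1]
    - [30,0,0,0,0,0,1]
    - [20,0,0,0,0,0,1]
    - [0,0,0,0,0,0,1]
    - [0,0,0,0,0,0,1]
    - [0,0,0,0,0,0,1]

```text
clock: 32.92
eef_pos: [0.4494, 0.4181, 0.0666]
tool_rot: [0.581, 0.405, -0.579, 0.404]
ft_force: [-0.4, 0.8, 0.6]
grip_width: 0.0402
```

```bash
python3 - <<'E'
from h import *
c=camera("wrist"); pp(c,"ring_center ring dish_floor dish"); np.save("w10.npy",c,allow_pickle=True)
f=c["frame"]; m=((f.min(2)>200)).astype(np.uint8); n,l,s,ce=cv2.connectedComponentsWithStats(m)
for k in np.argsort(-s[1:,4])[:3]+1: print(s[k],ce[k])
d=camera("top"); pp(d,"dish dish_floor"); m=(d["frame"].min(2)>215).astype(np.uint8); n,l,s,ce=cv2.connectedComponentsWithStats(m)
for k in range(1,n):
    if s[k,4]>300: print("top",s[k],onplane(d,*ce[k],.012))
to([.448,.417,.010])
E
```

```text
ring_center [([0.4502, 0.4229, 0.071], 0.85)]
ring [([0.4503, 0.4208, 0.0711], 0.82)]
dish_floor [([0.4493, 0.4167, 0.0059], 0.73)]
dish [([0.4485, 0.422, 0.0013], 0.81), ([0.4501, 0.4195, 0.0705], 0.73)]
[  201     0   349   131 21795] [360.36320257  41.00279881]
[554 356  86  23 400] [599.13   365.2225]
[242 198  21  25 169] [251.96449704 210.36686391]
dish [([0.4459, 0.4213, 0.0022], 0.95)]
dish_floor [([0.4463, 0.4169, 0.0038], 0.93)]
top [ 20 164 118  11 686] [0.71202709 0.58571481 0.012     ]
top [   0  188  114   64 2162] [0.58544913 0.57580333 0.012     ]
top [215 226  40  50 566] [0.51002765 0.17610652 0.012     ]
top [521 356  47  86 929] [ 0.19680805 -0.59532261  0.012     ]
top [ 238  396  127   47 1692] [ 0.1157918  -0.02867396  0.012     ]
t 33.32 eef [0.4489 0.4177 0.066 ] toolx [ 0.001  0.001 -1.   ] toolz [-0.346 -0.938 -0.001] yaw_y -0.3529 j6 2.67 w 0.0407 F [-0.6 -0.1 -1.5]
shift tool mm after turn [56.  -0.6  1. ] before turn [56.  -0.6  1. ]
```

Emit:
play_rows:
  plan:
    - [20,0,0,0,0,0,1]
    - [15,0,0,0,0,0,1]
    - [10,0,0,0,0,0,1]
    - [6,0,0,0,0,0,1]
    - [3,0,0,0,0,0,1]
    - [0,0,0,0,0,0,1]
    - [0,0,0,0,0,0,1]

```text
clock: 33.9
eef_pos: [0.449, 0.4177, 0.0118]
tool_rot: [0.58, 0.404, -0.58, 0.404]
ft_force: [-0.7, -0.2, -0.0]
grip_width: 0.0406
```

Emit:
play_rows:
  plan:
    - [1.5,0,0,0,0,0,1]
    - [0,0,0,0,0,0,1]
    - [0,0,0,0,0,0,-0.12]
    - [0,0,0,0,0,0,-0.12]
    - [0,0,0,0,0,0,-0.12]
    - [0,0,0,0,0,0,-0.12]
    - [0,0,0,0,0,0,-0.12]
    - [-10,0,0,0,0,0,-0.12]
    - [-20,0,0,0,0,0,-0.12]
    - [-40,0,0,0,0,0,-0.12]
    - [-40,0,0,0,0,0,-0.12]
    - [-40,0,0,0,0,0,-0.12]
    - [0,0,0,0,0,0,-0.12]
    - [0,0,0,0,0,0,-0.12]
    - [0,0,0,0,0,0,-0.12]

```text
clock: 35.15
eef_pos: [0.4486, 0.4174, 0.1604]
tool_rot: [0.58, 0.404, -0.58, 0.404]
ft_force: [0.6, -0.1, -0.2]
grip_width: 0.0479
```

```bash
python3 - <<'E'
from h import *
to()
c=camera("wrist"); pp(c,"ring_center ring dish_floor dish"); save(c,"w11.png")
d=camera("top"); pp(d,"ring_center dish_floor dish pick_handle pick_tip timer reagent_1 dropper_1 wash_bottle")
for p in ([.448,.418,.009],[.443,.418,.009]): print(pix(c,p))
E
```

```text
t 35.15 eef [0.4486 0.4174 0.1604] toolx [ 0.001  0.001 -1.   ] toolz [-0.346 -0.938 -0.001] yaw_y -0.3530 j6 2.67 w 0.0479 F [ 0.6 -0.1 -0.2]
ring_center []
ring [([0.4439, 0.4213, 0.0062], 0.69)]
dish_floor []
dish [([0.4495, 0.4198, -0.0001], 0.84)]
ring_center [([0.5443, -0.3932, -0.004], 0.73), ([0.4513, 0.4151, 0.0021], 0.47)]
dish_floor [([0.4495, 0.4151, 0.0025], 0.56)]
dish [([0.4383, 0.1027, -0.0006], 0.71), ([0.4482, 0.4149, -0.0008], 0.6)]
pick_handle [([0.4374, -0.0188, 0.0095], 0.59)]
pick_tip [([0.4405, 0.1015, 0.0013], 0.85)]
timer [([0.5608, -0.0245, 0.0], 0.91), ([0.4407, -0.0179, 0.0012], 0.49)]
reagent_1 [([0.5465, -0.3952, -0.0022], 0.75)]
dropper_1 [([0.517, -0.4759, 0.0018], 0.6), ([0.4407, -0.4338, 0.0007], 0.41)]
wash_bottle [([0.4372, -0.4344, 0.0003], 0.77)]
(np.float64(318.8840151914775), np.float64(223.0188596133508))
(np.float64(313.19046410813576), np.float64(225.05588710087264))
```

The viewer limit is reached, so I check numerically that the ring lies flat in the dish.

```bash
python3 - <<'E'
from h import *
c=camera("wrist"); f=c["frame"].astype(int).sum(2)/3
V,U=np.mgrid[120:330,200:440]; P=np.array([world(c,u,v) for u,v in zip(U.ravel(),V.ravel())]); g=f[120:330,200:440].ravel()
r=np.hypot(P[:,0]-.4485,P[:,1]-.417)
inn=r<.043; dark=inn&(g<140)
print("inside n",inn.sum(),"dark",dark.sum(),"area mm2 %.0f"%(dark.sum()/max(inn.sum(),1)*np.pi*43**2))
print("dark xy range",P[dark].min(0),P[dark].max(0),"z pct",np.percentile(P[dark,2],[5,50,95]),"floor z",np.percentile(P[inn&~dark,2],[5,50,95]))
rim=(r>.046)&(r<.054)&(P[:,2]>.008); print("rim mid",(P[rim].min(0)+P[rim].max(0))/2,np.percentile(P[rim,2],[5,50,95]))
E
```

```text
inside n 10975 dark 4058 area mm2 2148
dark xy range [0.40563232 0.37404356 0.0027435 ] [0.48692535 0.43833011 0.19505979] z pct [0.0069372  0.17192995 0.19132535] floor z [0.00318893 0.00436217 0.00557186]
rim mid [0.44924729 0.4197262  0.01279287] [0.01102153 0.01503023 0.01624761]
```

```bash
python3 - <<'E'
from h import *
c=camera("wrist"); f=c["frame"].astype(int).sum(2)/3
V,U=np.mgrid[120:330,200:440]; P=np.array([world(c,u,v) for u,v in zip(U.ravel(),V.ravel())]); g=f[120:330,200:440].ravel()
r=np.hypot(P[:,0]-.449,P[:,1]-.419)
d=(r<.043)&(g<150)&(P[:,2]<.05)
(cx,cy),rad=cv2.minEnclosingCircle((P[d,:2]*1000).astype(np.float32)); print("ring",cx,cy,rad,"z",np.percentile(P[d,2],[2,25,50,75,98]),d.sum())
to()
E
```

```text
ring 441.17669677734375 411.78277587890625 32.45850372314453 z [0.00378737 0.00835693 0.00913908 0.00966441 0.01060088] 1187
t 36.00 eef [0.4486 0.4174 0.1598] toolx [ 0.  0. -1.] toolz [-0.346 -0.938 -0.   ] yaw_y -0.3530 j6 2.67 w 0.0483 F [-0.5 -0.6 -0.1]
```

```bash
python3 -c "
from workcell import *
print(job_done())"
```

```text
the job is handed in; nothing more can be done
None
```

The retaining ring is out of its groove and lying in the white dish, and I handed the job in at 36 s of the 70 s allowed. `job_done()` reports no verdict.

**What I did:**
- I lifted the pick out of its case by the front grip, laid it on the free bench strip and took it again by the thick handle.
- I lowered the hook into the gap at the ring's back until it touched the rotor, then pulled. The force reached about 5 N before the ring snapped out. The fingers only went for the ring once it was about 32 mm from the shaft.
- I laid the pick back on the bench, gripped the loose ring across its arms and released it in the dish.

**Last checks:**
- **Ring:** its top measured about 9 mm above the bench, which fits lying flat on the 4 mm dish floor. The network put its centre about 6 mm from the dish's middle.
- **Dish:** it stands upright, with its rim at about 15 mm.
- **Pick:** the handle and hook measured about 9.5 mm and 1 mm high, at the spot where I laid it.
- **Other things:** the timer, bottles and wash bottle read within a few millimetres of their starting places.

**Checks that failed or disagreed:**
- My last circle fit of the ring gave a radius of 32 mm instead of 22.5 mm. Shadow or finger pixels probably spoiled it, so I relied on the measured heights and the network instead.
- In the last pictures the `ring_center` network found nothing with the wrist camera. From the top camera, its best answer was the reagent bottle, with the dish position second.
- The final wrist picture could not be viewed because the viewer's limit was reached.

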